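# Set the slotted length stop to its mark and clamp it

### The arm

A 6-joint arm with a two-finger parallel gripper is mounted at the origin on a cart in front of the work surface, level with it; the furniture and walls round the work are solid. World frame = base frame: x ahead of the robot, y to its left, z up, the work surface at z = 0. Lengths are in mm, angles in rad, forces in N, time in s.
With the tool pointing down it reaches from about 350 to 775 mm from the base axis. Payload 7.3 kg.
Tool frame: the origin (TCP) lies at the very end of the fingers, on their centre line; the grasp point (between the pads) lies 19 mm behind it; z points along the fingers, y is the direction in which the jaws open and shut (so a half turn about z gives the same grasp; the last joint's range is limited). The gripper opens to 92 mm and grips with 3 to 60 N. Pads are 19 mm wide; open, the fingers measure 130 mm over their backs; the gripper's body (75 mm by 190 mm) begins 47 mm behind the grasp point.
Start: joints at [-1.472, 0.342, 1.524, -0, 1.275, -0.146], TCP at [127.262, -509.362, 226.741] pointing down, gripper open.
Joint ranges: [-2.53, 2.53], [-0.77, 2.02], [0.04, 2.7], [-1, 4.14], [0.28, 2.66], [-3.11, 3.11]. Speed limits (rad/s): [2.57, 2.57, 3.14, 3.14, 3.14, 3.14].

### API

Orientations are given as [roll, pitch, yaw] about the fixed x, y, z axes, in that order (R = Rz(yaw) Ry(pitch) Rx(roll)).
In Python, from plant import bot gives the robot as it stands.
- The arm moves only by the tool arm_command, never from a script. Its argument "targets" is a list of rows, each an object of numbers: "x", "y", "z": the shift along the world's x, y, z in cm; "roll": the turn about the world's z in rad. In form: [{"x": .., "y": .., "z": .., "roll": ..}, ...]. A call has 1 to 8 rows; each row is the pose to reach, as a shift and turn from the pose commanded when the call began; what a row does not reach only later rows make up. A row lasts 1/12 s, in which the tool goes at most 41.7 mm and 7.16 degrees, less where a joint would pass 70% of its speed; a pose out of reach is approached as far as the arm can. A call with a gripper value outside its range is refused whole. "fingers" is the opening, from 0 (shut) to 1 (fully open), set as the call begins (left out, the last holds). The fingers move at their own pace and stop on an object; the grip force is fixed at half the most. Time passes only in rows, so rows that repeat a pose let the fingers close. It gives the time, the measured TCP pose, the force and the opening at its end, in the units of the state.
- bot.get_obs(): the state, without advancing time (a new reading comes with each control period).
- bot.capture(name): name is "scene" or "top"; returns a dict with "img" (420x560x3 uint8, blue, green, red), "fx", "fy", "cx", "cy" (pixels), "position" and "rotation" of the camera in the world. Camera axes: x right, y down, z forward; pixel columns grow to the right and rows downward; lengths in mm; the calibration is good to about 2 mm. A picture is of the moment at which its call begins. There is no depth.
- bot.close_job(): hands the job in, once; it reports no verdict.
The state is a dict: "time": time; "joint_positions": joint angles; "dq": joint speeds; "tau": joint torques, N m; "tool_pos": TCP position; "tcp_rot": TCP orientation; "contact_force": force on the tool from outside, world axes, zero at the start; "moment": the same for the moment, N m; "grip_width": finger opening in mm.
Only numpy, scipy, OpenCV 4.12 (cv2) and the standard library are available. Lean on these libraries where they do the work, as an engineer would, in place of code of your own. Each camera call takes 0.05 s, during which the arm holds its last target.

### The job

Push the blue stop along its slots until its pointer is in line with the red mark, then swing the clamp lever clockwise until you feel it firmly tight on the stop, without forcing it further. The stop must still be on the mark when you let go; leave the things lying around the jig alone.

Things in the scene. Friction and masses are not known exactly. Their poses are not given: they have to be found in the camera images.
- jig_base: Fixed grey base plate, 130 (x) by 330 (y) by 12 mm, origin at the centre of its underside on the table. Its y axis is the slide direction. On its line x = +15 mm stand a shoulder bolt at y = -50 mm (head top 31 mm above the table) and the clamp at y = +50 mm. Fine scale along its -x edge. Base, stop and mark share one yaw.
- fence: The blue stop: loose 0.45 kg angle, 220 mm long (y), x from -24 to +30 mm; origin at the middle of its slot line, on its underside (12 mm above the table). Foot 8 mm thick; flange along +x and a plate across each end, 34 mm tall (top 46 mm above the table). Slides about 32 mm each way from the base's middle, 0.8 mm side play, with about 3 N of push on an end plate while the clamp is slack.
- fence_pointer (a point): Tip of the yellow pointer tongue with a black line, at the middle of the stop's -x edge, 37 mm from the slot line, 18 mm above the table; moves with the stop.
- fence_left_end (a point): Centre of the outer face of the stop's +y end plate, 110 mm from the stop's origin, 32 mm above the table.
- fence_right_end (a point): Centre of the outer face of the stop's -y end plate, 110 mm from the stop's origin, 32 mm above the table.
- mark: Red tag with a white centre line, 24 by 6 by 2 mm, stuck on the base near its -x edge. Origin of the frame is NOT on the tag but on the slot line (the tag's centre lies 52 mm along -x), so the stop is on the mark when the stop's origin and this origin coincide along the base's y axis.
- mark_tip (a point): Middle of the tag's end nearest the stop, 14 mm above the table. The pointer is in line when pointer and tip have the same position along the base's y axis.
- clamp_lever (a joint): Lever angle, rad, growing clockwise from above (tightening), range -0.6 to 2.6; at 0 it points along the base's -x. Starts slack, -0.5 to 0. Turns with about 2 N at the grip until its pad meets the stop, at 0.2 to 1.25 (differs each time, felt only); then the force to keep it turning climbs 2 to 4 N per 0.1 rad: 14 N at the grip is firmly tight, over 18 N is forcing it. Stays where left.
- lever_axis (a point): Vertical axis of the lever and its stud, at base x = +15, y = +50 mm, 70 mm above the table.
- lever_grip (a point): Middle of the orange upright grip at the lever's end, 16 to 19 mm in diameter, 70 mm from the axis; the grip spans 59 to 99 mm above the table, this point 79 mm. Push it sideways at about this height; fingertips lower than 50 mm would meet the stop's end plates.
- clamp_handle: The black lever arm with its orange grip, and the steel pad (30 mm disc) it carries below, which presses on the stop's foot from above as the lever is tightened. Origin on the lever's axis.
- threadlock: Bystander: small red bottle, 24 by 36 by 92 mm, standing behind the jig (+x side).
- tape_roll: Bystander: blue reel of tape, 54 mm across, 16 mm high, behind the jig.
- spanner: Bystander: spanner 186 mm long lying along the robot side of the jig.

How it is judged (in metres and radians):
On the way, in this order (a step that is already met when the one before it is completed fails the run):
1. the stop is slid onto the mark (within 3 mm) with the clamp still slack (y of fence in the frame of mark between -0.003 and 0.003 m and contact force between clamp_handle and fence below 5 N), for 0.2 s.
2. the clamp's pad presses the stop down with more than 15 N, the stop on the mark (y of fence in the frame of mark between -0.003 and 0.003 m and contact force between clamp_handle and fence above 15 N), for 0.2 s.
At the end, for the whole second after the job is handed in: The stop's pointer is within 3 mm of the red mark along the slide, at rest, and the clamp's pad presses on the stop with 15 to 120 N (turning the lever until it takes 10 to 18 N at the grip gives that; 14 N is right) (all of step 2 and linear speed of fence below 0.01 m/s); the robot touches nothing.
It fails at once if the clamp forced past tight: more than 120 N of clamping on the stop (contact force between clamp_handle and fence above 120 N).
It fails at once if the stop rammed or squeezed hard: more than 40 N from the fingers on it (contact force between the fingers and fence above 40 N).
It fails at once if a bystander moved more than 15 mm (distance of any of threadlock, tape_roll, spanner from where it was at the start of the episode above 0.015 m).
It fails at once if the bottle knocked over (angle between threadlock's own z axis and vertical above 0.5 rad).
It also fails if it takes over 51 s, if anything falls off the work surface, if the arm or the gripper's body presses on something with over 40 N, if the wrist force passes 120 N, or if a joint passes its speed limit or range.

## Working session

There is one attempt and no reset: what is moved stays moved. The work goes in short steps, Python scripts to look and compute and a tool call to move; the robot and the scene stay as the last step left them, time stands still between calls to the robot, and variables do not carry over. Pictures are saved under pics/ and viewed, and the job is handed in when it is done.

Besides the shell and the picture viewer there is one more tool, called after ">>>" in YAML: its name, and indented under it one key for each argument. arm_command: Moves the arm, as the interface text tells. Its arguments: {"type":"object","properties":{"targets":{"type":"array","items":{"type":"object","properties":{"x":{"type":"number"},"y":{"type":"number"},"z":{"type":"number"},"roll":{"type":"number"}}}},"fingers":{"type":"number"}},"required":["targets"]}

```bash
ls; mkdir -p pics; python3 - <<'E'
from plant import bot
import cv2,pickle
print(bot.get_obs())
for n in("scene","top"):
    c=bot.capture(n); cv2.imwrite(f"pics/{n}0.png",c["img"]); pickle.dump(c,open(f"{n}0.pkl","wb"))
    print({k:v for k,v in c.items() if k!="img"})
E
```

```text
pics
{'time': 0.0, 'joint_positions': array([-1.47203218e+00,  3.42694460e-01,  1.52503709e+00,  8.51641069e-06,
        1.27539529e+00, -1.45975832e-01]), 'dq': array([ 7.60256301e-04,  3.63482447e-04, -1.13686880e-03, -2.11267553e-05,
       -2.31039159e-05, -3.83733174e-05]), 'tau': array([ 1.97524344e-06, -4.31246388e+01, -2.44217277e+01,  7.18209660e-02,
        5.60831744e-02, -1.36314752e-04]), 'tool_pos': array([ 127.20465495, -508.92803786,  226.05262753]), 'tcp_rot': array([-3.14007597e+00, -2.31216631e-04,  2.44737318e-01]), 'contact_force': array([ 0.81170523, -0.71174434,  0.27466776]), 'moment': array([ 0.06818675, -0.03409453, -0.0385793 ]), 'grip_width': 91.54273988463534}
{'fx': 495.457775148436, 'fy': 495.457775148436, 'cx': 283.0377386602094, 'cy': 207.01279990974447, 'position': array([ 173.4381912 , -453.57024209,  685.06436808]), 'rotation': array([-2.3641754 ,  0.01181582, -0.77015998])}
{'fx': 420.2627513973477, 'fy': 420.2627513973477, 'cx': 282.0183480323268, 'cy': 204.81204787843973, 'position': array([460.55644474, -47.18788676, 918.96621034]), 'rotation': array([-3.00341863,  0.02426834, -1.58294917])}
```

View pics/scene0.png

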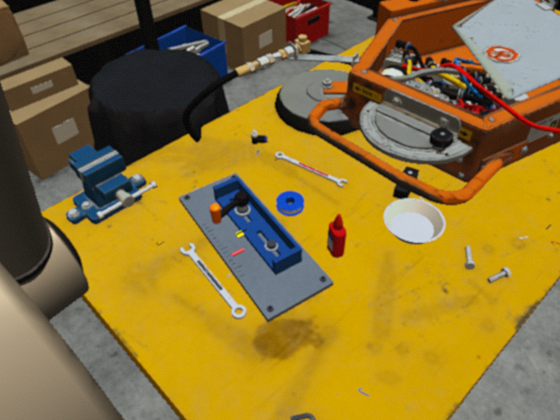

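View pics/top0.png

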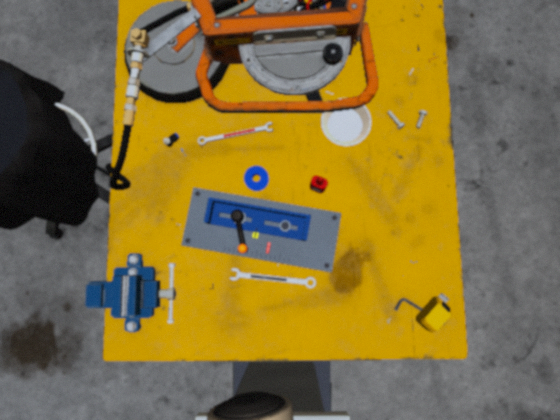

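The top view shows the jig at about (262,228). The orange grip is at (243,248), the yellow pointer at (256,235), and the red tag at (268,246), to the right of the pointer, so the stop must go towards -y. Next I measure these.

```bash
cat > h.py <<'E'
import numpy as np,cv2,pickle
from scipy.spatial.transform import Rotation as R
def ray(c,u,v):
    d=R.from_euler('xyz',c['rotation']).as_matrix()@np.array([(u-c['cx'])/c['fx'],(v-c['cy'])/c['fy'],1]); return np.array(c['position']),d
def cast(c,u,v,z):
    p,d=ray(c,u,v); return p+d*(z-p[2])/d[2]
def proj(c,P):
    q=R.from_euler('xyz',c['rotation']).as_matrix().T@(np.array(P)-c['position']); return np.array([c['fx']*q[0]/q[2]+c['cx'],c['fy']*q[1]/q[2]+c['cy']])
def tri(l):
    A=0;b=0
    for p,d in l:
        d=d/np.linalg.norm(d);M=np.eye(3)-np.outer(d,d);A=A+M;b=b+M@p
    return np.linalg.solve(A,b)
def blobs(c,lo,hi,roi,amin=4):
    x0,y0,x1,y1=roi; hsv=cv2.cvtColor(c['img'],cv2.COLOR_BGR2HSV)[y0:y1,x0:x1]
    m=cv2.inRange(hsv,lo,hi); n,l,s,ce=cv2.connectedComponentsWithStats(m)
    return [(ce[i]+[x0,y0],s[i]+np.array([x0,y0,0,0,0])) for i in range(1,n) if s[i,4]>=amin]
E
python3 - <<'E'
from h import *
for n,roi in(("scene",(175,170,335,325)),("top",(180,185,345,275))):
    c=pickle.load(open(n+"0.pkl","rb"))
    for name,lo,hi in(("yel",(24,120,120),(35,255,255)),("red",(170,90,90),(180,255,255)),("red0",(0,90,90),(4,255,255)),("orange",(6,150,120),(18,255,255)),("blue",(105,130,40),(125,255,255)),("grey",(95,20,60),(115,110,200))):
        for b in blobs(c,lo,hi,roi): print(n,name,b[0].round(1),b[1])
    x0,y0,x1,y1=roi
    cr=c['img'][y0:y1,x0:x1]; f=4.7
    cv2.imwrite(f"pics/{n}0z.png",cv2.resize(cr,None,fx=f if n=="top" else 3.8,fy=f if n=="top" else 3.8,interpolation=cv2.INTER_CUBIC))
E
```

```text
scene yel [257.  173.7] [253 170   9   8  22]
scene yel [220.2 175.5] [219 175   3   2   4]
scene yel [270.2 174.8] [269 174   3   2   4]
scene yel [276.5 175.8] [275 175   4   2   4]
scene yel [201.2 182.6] [200 181   3   4   5]
scene yel [261.1 182.6] [259 180   5   6   9]
scene yel [265.7 182.5] [264 180   4   6  11]
scene yel [278.  184.1] [277 183   3   3   8]
scene yel [272.2 191. ] [271 189   4   4   8]
scene yel [276.1 189.3] [274 188   4   4   7]
scene yel [177.8 192.5] [177 191   2   4   4]
scene yel [271.6 205.3] [270 203   5   5   9]
scene yel [318.9 231.2] [303 204  32  62 650]
scene yel [300.2 216.2] [299 216   3   2   4]
scene yel [239.4 233.8] [236 230   8   8  41]
scene yel [311.5 240. ] [310 240   4   1   4]
scene yel [331.7 271.4] [328 268   7   8  33]
scene yel [214.4 271.8] [213 271   4   3   5]
scene yel [224.3 279.4] [216 272  16  17  74]
scene yel [203.  280.8] [202 280   3   3   4]
scene yel [234.2 287. ] [233 286   3   3   4]
scene yel [209.8 288.2] [208 288   4   2   5]
scene yel [238.3 289.9] [236 288   6   5  15]
scene yel [332.1 291.3] [330 288   5   7  
[... 1585 characters left out ...]
 294   4   4   4]
top yel [254.8 234.8] [252 232   6   6  29]
top red [314.  185.8] [312 185   5   3   5]
top red [321.1 186.5] [318 185   7   5  17]
top red [268.  247.2] [266 242   5  11  28]
top red0 [317.4 185.8] [314 185   7   3  12]
top red0 [323.5 187. ] [322 185   4   5   6]
top red0 [267.7 247.3] [267 244   3   8  11]
top orange [325.3 186.8] [324 185   4   5   9]
top orange [242. 248.] [238 243   9  10  53]
top blue [256.3 186.6] [248 185  18   5  70]
top blue [257.1 218.1] [ 204  198  107   42 2258]
top grey [264.7 233.9] [ 183  189  157   82 5333]
top grey [224.9 215. ] [219 213  13   5  46]
top grey [245.  218.4] [241 213  10  11  53]
top grey [281.8 225. ] [265 220  32  12 180]
```

View pics/scene0z.png

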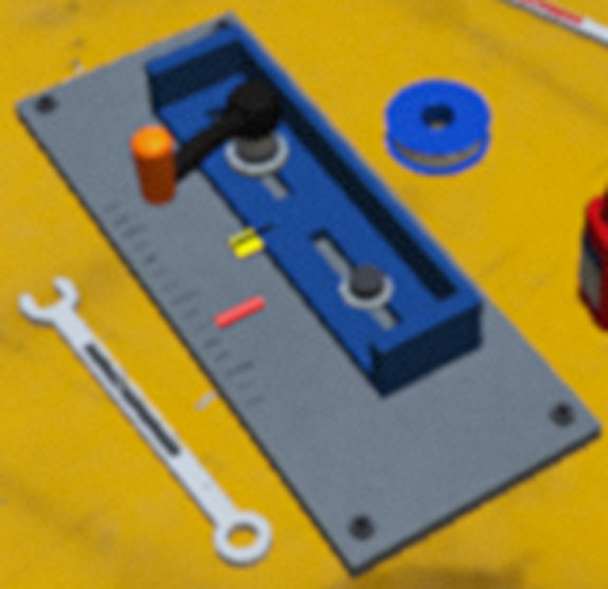

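View pics/top0z.png

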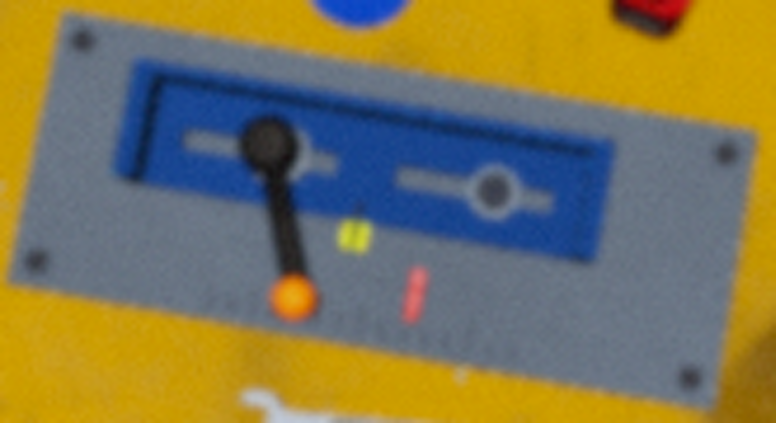

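```bash
python3 - <<'E'
from h import *
C={n:pickle.load(open(n+"0.pkl","rb")) for n in("scene","top")}
for n,roi in(("scene",(175,170,335,325)),("top",(180,185,345,275))):
    c=C[n]; x0,y0,x1,y1=roi
    hsv=cv2.cvtColor(c['img'],cv2.COLOR_BGR2HSV)[y0:y1,x0:x1]
    m=cv2.inRange(hsv,(95,20,60),(115,110,200))|cv2.inRange(hsv,(105,130,40),(125,255,255))
    m=cv2.morphologyEx(m,cv2.MORPH_OPEN,np.ones((3,3)))
    cs=max(cv2.findContours(m,cv2.RETR_EXTERNAL,cv2.CHAIN_APPROX_NONE)[0],key=cv2.contourArea)
    r=cv2.minAreaRect(cs);print(n,r); 
    for p in cv2.boxPoints(r): print((p+[x0,y0]).round(1),cast(c,*(p+[x0,y0]),12).round(1))
S,T=C['scene'],C['top']
f=lambda a,b:tri([ray(S,*a),ray(T,*b)]).round(1)
print("grip",f((214.8,211),(242,248)))
print("pointer",f((239.4,233.8),(254.8,234.8)),cast(T,254.8,234.8,18),cast(S,239.4,233.8,18))
print("tag",f((237.8,251.8),(267.9,247)),cast(T,267.9,247,14),cast(S,237.8,251.8,14))
E
```

```text
scene ((80.51549530029297, 70.3545150756836), (158.41415405273438, 73.83343505859375), 53.80678939819336)
[179.  198.2] [501.8 187.5  12. ]
[238.5 154.6] [670.7 206.7  12. ]
[332.1 282.5] [ 564.6 -155.5   12. ]
[272.5 326.1] [ 438.1 -146.    12. ]
top ((81.55408477783203, 43.78359603881836), (149.63844299316406, 57.59632873535156), 10.341646194458008)
[182.8 243.7] [505.4 189.1  12. ]
[193.1 187. ] [629.6 168.8  12. ]
[340.3 213.9] [ 565.2 -152.8   12. ]
[330.  270.5] [ 444.2 -127.1   12. ]
grip [492.1  52.   82.6]
pointer [522.9  32.1  15.6] [522.04155569  32.40008352  18.        ] [522.26607454  29.96067368  18.        ]
tag [496.    4.7  11.6] [495.7455569    4.66858164  14.        ] [495.03242086   2.92518203  14.        ]
```

```bash
python3 - <<'E'
from h import *
C={n:pickle.load(open(n+"0.pkl","rb")) for n in("scene","top")}
S,T=C['scene'],C['top']
# base screws (crop coords -> px), z=12
for c,o,k,pts in((T,(180,185),4.7,[(83,41),(38,262),(690,378),(726,153)]),(S,(175,170),3.8,[(223,25),(46,104),(361,527),(562,415)])):
    P=np.array([cast(c,o[0]+(u+.5)/k-.5,o[1]+(v+.5)/k-.5,12)[:2] for u,v in pts]); print(P.round(1).tolist(),P.mean(0).round(1))
    for a,b in((0,3),(1,2)): d=P[a]-P[b]; print("yaw",-np.arctan2(d[0],d[1]),np.linalg.norm(d))
# top corners of end plates, z=46 top view: +y plate outer corners, -y plate
for n,u,v,z in(("+y,+x",135,60,46),("+y,-x",115,175,20),("-y,+x",614,142,46),("-y,-x",593,263,20)):
    print(n,cast(T,180+u/4.7,185+v/4.7,z).round(1), cast(T,180+u/4.7,185+v/4.7,46).round(1))
print("axis",cast(T,180+268/4.7,185+145/4.7,75),"grip top",cast(T,180+294/4.7,185+298/4.7,99), cast(S,175+153/3.8,170+140/3.8,99))
E
```

```text
[[615.4, 159.4], [512.4, 178.6], [455.9, -119.8], [558.2, -139.1]] [535.5  19.8]
yaw -0.18908202653545506 303.83231353117293
yaw -0.1872071871113958 303.66745256121345
[[618.4, 161.8], [514.7, 179.6], [456.8, -119.5], [558.7, -139.4]] [537.1  20.6]
yaw -0.19544219311073815 307.1047495131721
yaw -0.191303967951843 304.6007643855892
+y,+x [599.7 127.2  46. ] [599.7 127.2  46. ]
+y,-x [550.5 140.9  20. ] [547.9 135.5  46. ]
-y,+x [559.4 -87.   46. ] [559.4 -87.   46. ]
-y,-x [507.3 -77.4  20. ] [505.9 -76.6  46. ]
axis [557.03041099  63.32553968  75.        ] grip top [490.36432168  49.21482967  99.        ] [490.3100199   45.05374685  99.        ]
```

>>> arm_command:
  targets:
    - {"x":27,"y":18,"z":0,"roll":0.6}
    - {"x":27,"y":18,"z":0,"roll":0.6}
    - {"x":27,"y":18,"z":0,"roll":0.6}
    - {"x":27,"y":18,"z":0,"roll":0.6}
    - {"x":27,"y":18,"z":0,"roll":0.6}
    - {"x":27,"y":18,"z":0,"roll":0.6}
    - {"x":27,"y":18,"z":0,"roll":0.6}
    - {"x":27,"y":18,"z":0,"roll":0.6}
  fingers: 0

```text
time: 0.77
tool_pos: [399.2, -327.1, 226.5]
tcp_rot: [-3.141, -0.001, 0.846]
contact_force: [0.6, -0.7, 0.7]
grip_width: 42.8
```

>>> arm_command:
  targets:
    - {"x":16,"y":27,"z":0,"roll":0.536}
    - {"x":16,"y":27,"z":0,"roll":0.536}
    - {"x":16,"y":27,"z":0,"roll":0.536}
    - {"x":16,"y":27,"z":0,"roll":0.536}
    - {"x":16,"y":27,"z":0,"roll":0.536}
    - {"x":16,"y":27,"z":0,"roll":0.536}
    - {"x":16,"y":27,"z":0,"roll":0.536}
    - {"x":16,"y":27,"z":0,"roll":0.536}

```text
time: 1.43
tool_pos: [558.5, -55.3, 226.3]
tcp_rot: [-3.141, -0.001, 1.383]
contact_force: [-0.0, -0.6, 0.2]
grip_width: 0.3
```

>>> arm_command:
  targets:
    - {"x":2.3,"y":22.6,"z":0,"roll":0}
    - {"x":2.3,"y":22.6,"z":0,"roll":0}
    - {"x":2.3,"y":22.6,"z":0,"roll":0}
    - {"x":2.3,"y":22.6,"z":0,"roll":0}
    - {"x":2.3,"y":22.6,"z":0,"roll":0}
    - {"x":2.3,"y":22.6,"z":0,"roll":0}
    - {"x":2.3,"y":22.6,"z":-4,"roll":0}
    - {"x":2.3,"y":22.6,"z":-8,"roll":0}

```text
time: 2.1
tool_pos: [581.5, 168.8, 147.6]
tcp_rot: [3.136, -0.002, 1.384]
contact_force: [0.9, 0.2, -1.3]
grip_width: 0.5
```

>>> arm_command:
  targets:
    - {"z":-4}
    - {"z":-8}
    - {"z":-11}
    - {"z":-11}
    - {"z":-11}

```text
$.targets[0]: bad value
```

```bash
cat > look.py <<'E'
import sys
from plant import bot
from h import *
tag=sys.argv[1]
o=bot.get_obs(); print({k:np.round(o[k],2) for k in("time","tool_pos","contact_force","tcp_rot")})
y=np.array([.189,.982]);x=np.array([.982,-.189])
for n,roi in(("scene",(175,170,335,325)),("top",(180,185,345,275))):
    c=bot.capture(n); pickle.dump(c,open(n+tag+".pkl","wb"))
    x0,y0,x1,y1=roi; k=4.7 if n=="top" else 3.8
    cv2.imwrite(f"pics/{n}{tag}z.png",cv2.resize(c['img'][y0:y1,x0:x1],None,fx=k,fy=k,interpolation=cv2.INTER_CUBIC))
    roi=(225,225,250,262) if n=="scene" else (245,225,285,258)
    yl=[b for b in blobs(c,(24,120,120),(35,255,255),roi,12)]
    rd=[b for b in blobs(c,(165,90,90),(180,255,255),roi,12)]
    for a in yl:
        for b in rd:
            d=(cast(c,*a[0],18)-cast(c,*b[0],14))[:2]; print(n,a[0].round(1),a[1][4],b[0].round(1),b[1][4],"dx,dy",(d@x).round(2),(d@y).round(2))
E
python3 look.py 1
```

```text
{'time': np.float64(2.1), 'tool_pos': array([581.5 , 168.85, 147.59]), 'contact_force': array([ 0.9 ,  0.22, -1.28]), 'tcp_rot': array([ 3.14, -0.  ,  1.38])}
scene [239.4 233.8] 41 [237.9 251.4] 29 dx,dy 21.23 31.07
top [254.9 234.8] 28 [267.9 246.9] 30 dx,dy 20.35 32.03
```

>>> arm_command:
  targets:
    - {"x":0,"y":0,"z":-4,"roll":0}
    - {"x":0,"y":0,"z":-8,"roll":0}
    - {"x":0,"y":0,"z":-11,"roll":0}
    - {"x":0,"y":0,"z":-11,"roll":0}
    - {"x":0,"y":0,"z":-11,"roll":0}
    - {"x":0,"y":0,"z":-11,"roll":0}

```text
time: 2.7
tool_pos: [582.3, 166.7, 39.7]
tcp_rot: [3.138, -0.001, 1.38]
contact_force: [-0.4, 1.0, 0.2]
grip_width: 0.3
```

>>> arm_command:
  targets:
    - {"x":-0.19,"y":-0.98,"z":-0.2,"roll":0}
    - {"x":-0.28,"y":-1.47,"z":-0.4,"roll":0}
    - {"x":-0.36,"y":-1.87,"z":-0.4,"roll":0}
    - {"x":-0.42,"y":-2.16,"z":-0.4,"roll":0}
    - {"x":-0.47,"y":-2.46,"z":-0.4,"roll":0}
    - {"x":-0.53,"y":-2.75,"z":-0.4,"roll":0}
    - {"x":-0.59,"y":-3.05,"z":-0.4,"roll":0}
    - {"x":-0.64,"y":-3.34,"z":-0.4,"roll":0}

```text
time: 3.37
tool_pos: [574.1, 133.4, 33.1]
tcp_rot: [3.141, -0.001, 1.381]
contact_force: [0.4, 4.3, 2.6]
grip_width: 0.3
```

```bash
python3 look.py 2
```

```text
{'time': np.float64(3.37), 'tool_pos': array([574.12, 133.36,  33.08]), 'contact_force': array([0.36, 4.31, 2.57]), 'tcp_rot': array([ 3.14, -0.  ,  1.38])}
scene [242.5 237.8] 42 [237.9 251.5] 28 dx,dy 21.13 19.83
top [260.5 235.7] 32 [267.8 247.1] 24 dx,dy 21.14 19.62
```

>>> arm_command:
  targets:
    - {"x":-0.04,"y":-0.2,"z":0.2,"roll":0}
    - {"x":-0.09,"y":-0.45,"z":0.3,"roll":0}
    - {"x":-0.14,"y":-0.7,"z":0.3,"roll":0}
    - {"x":-0.18,"y":-0.95,"z":0.3,"roll":0}
    - {"x":-0.23,"y":-1.2,"z":0.3,"roll":0}
    - {"x":-0.28,"y":-1.45,"z":0.3,"roll":0}
    - {"x":-0.32,"y":-1.65,"z":0.3,"roll":0}
    - {"x":-0.32,"y":-1.65,"z":0.3,"roll":0}

```text
time: 4.13
tool_pos: [570.5, 116.1, 35.7]
tcp_rot: [-3.141, 0.0, 1.381]
contact_force: [0.7, 0.2, 0.0]
grip_width: 0.6
```

```bash
python3 look.py 3
```

```text
{'time': np.float64(4.13), 'tool_pos': array([570.5 , 116.11,  35.67]), 'contact_force': array([0.69, 0.21, 0.  ]), 'tcp_rot': array([-3.14,  0.  ,  1.38])}
scene [246.8 244.2] 33 [238.1 251.4] 27 dx,dy 19.36 2.67
top [268.4 237.2] 30 [268.  246.8] 30 dx,dy 20.28 2.56
```

>>> arm_command:
  targets:
    - {"x":-0.02,"y":-0.1,"z":0,"roll":0}
    - {"x":-0.04,"y":-0.2,"z":0,"roll":0}
    - {"x":-0.05,"y":-0.26,"z":0,"roll":0}
    - {"x":-0.05,"y":-0.26,"z":0,"roll":0}
    - {"x":-0.05,"y":-0.26,"z":0,"roll":0}

```text
time: 4.65
tool_pos: [570.3, 114.2, 35.9]
tcp_rot: [3.141, -0.0, 1.381]
contact_force: [-0.1, 1.5, -0.3]
grip_width: 0.7
```

```bash
python3 look.py 4
```

```text
{'time': np.float64(4.65), 'tool_pos': array([570.27, 114.22,  35.85]), 'contact_force': array([-0.12,  1.48, -0.31]), 'tcp_rot': array([ 3.14, -0.  ,  1.38])}
scene [247.  244.9] 32 [237.8 251.5] 30 dx,dy 19.4 1.05
top [269.3 237.4] 32 [267.9 247.1] 27 dx,dy 20.95 0.46
```

View pics/top4z.png

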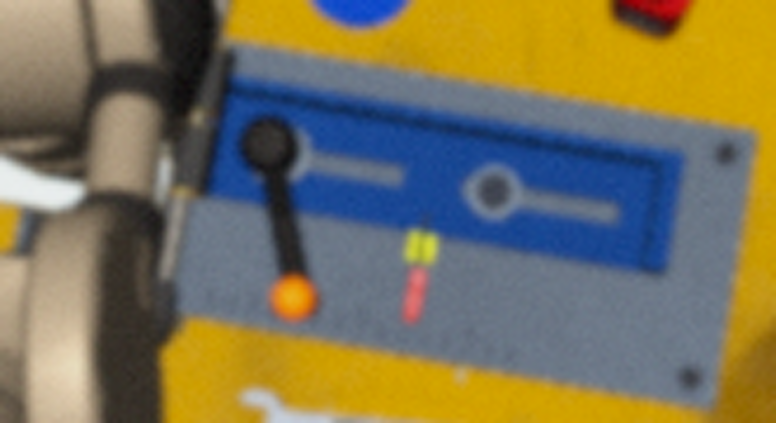

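View pics/scene4z.png

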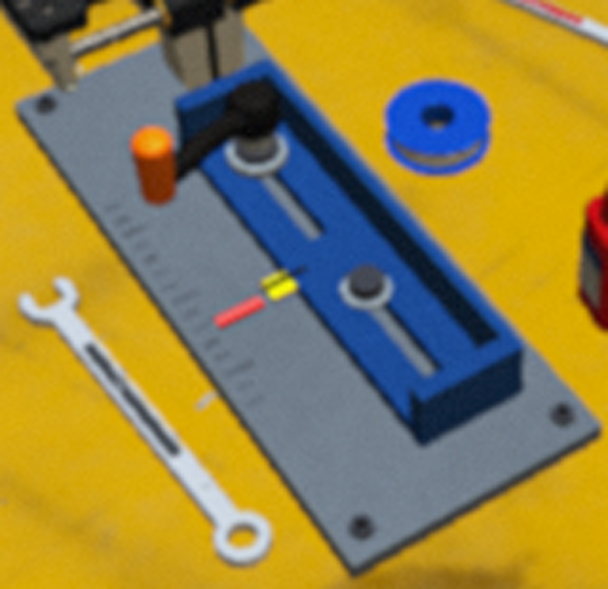

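>>> arm_command:
  targets:
    - {"x":-0.01,"y":-0.06,"z":0,"roll":0}
    - {"x":-0.01,"y":-0.06,"z":0,"roll":0}
    - {"x":-0.01,"y":-0.06,"z":0,"roll":0}
    - {"x":0.2,"y":1.0,"z":0,"roll":0}
    - {"x":0.4,"y":2.0,"z":0,"roll":0}
    - {"x":0.4,"y":2.0,"z":2,"roll":0}
    - {"x":0.4,"y":2.0,"z":5,"roll":0}

```text
time: 5.33
tool_pos: [572.0, 135.1, 83.3]
tcp_rot: [-3.135, 0.002, 1.382]
contact_force: [0.3, 0.9, 0.2]
grip_width: 0.4
```

```bash
python3 look.py 5
```

```text
{'time': np.float64(5.33), 'tool_pos': array([572.01, 135.14,  83.28]), 'contact_force': array([0.28, 0.92, 0.2 ]), 'tcp_rot': array([-3.13,  0.  ,  1.38])}
scene [247.1 245.2] 30 [240.1 251.4] 16 dx,dy 15.77 2.43
top [269.5 237.4] 31 [267.6 246.3] 18 dx,dy 19.21 -0.91
```

```bash
sed -i 's/    for a in yl:/    t={"scene":(237.9,251.5),"top":(267.9,247.0)}[n]\n    for a in yl: print(n,"fixed",((cast(c,*a[0],18)-cast(c,*t,14))[:2]@y).round(2))\n    for a in yl:/' look.py; python3 look.py 6
```

```text
{'time': np.float64(5.43), 'tool_pos': array([576.94, 135.44,  89.91]), 'contact_force': array([ 1.26,  0.68, -0.17]), 'tcp_rot': array([ 3.13, -0.  ,  1.38])}
scene fixed 0.56
scene [247.1 245.1] 29 [237.8 251.6] 31 dx,dy 19.54 0.72
top fixed -0.02
top [269.5 237.4] 31 [267.9 247.2] 24 dx,dy 21.14 0.11
```

```bash
cat > lev.py <<'E'
import numpy as np
A=np.array([560.5,66.5]);yw=-.19
Rm=np.array([[np.cos(yw),-np.sin(yw)],[np.sin(yw),np.cos(yw)]])
def tcp(a,off=18.3,rad=70): return A+Rm@(rad*np.array([-np.cos(a),np.sin(a)])-off*np.array([np.sin(a),np.cos(a)]))
def yaw(a): return np.pi/2+yw-a
E
python3 - <<'E'
from lev import *
print(tcp(-.4,33.3,75),yaw(-.4))
for a in np.arange(-.4,2.0,.1): print(round(a,1),tcp(a,18.3,73).round(1),round(yaw(a),3))
E
```

```text
[494.08939606  18.29707805] 1.7807963267948965
-0.4 [492.9  33.4] 1.781
-0.3 [490.   40.3] 1.681
-0.2 [487.7  47.5] 1.581
-0.1 [486.2  54.8] 1.481
-0.0 [485.4  62.3] 1.381
0.1 [485.3  69.8] 1.281
0.2 [486.   77.3] 1.181
0.3 [487.5  84.7] 1.081
0.4 [489.7  91.9] 0.981
0.5 [492.6  98.9] 0.881
0.6 [496.1 105.5] 0.781
0.7 [500.3 111.7] 0.681
0.8 [505.1 117.5] 0.581
0.9 [510.5 122.8] 0.481
1.0 [516.4 127.5] 0.381
1.1 [522.7 131.6] 0.281
1.2 [529.4 135. ] 0.181
1.3 [536.4 137.8] 0.081
1.4 [543.6 139.8] -0.019
1.5 [551.  141.2] -0.119
1.6 [558.5 141.7] -0.219
1.7 [566.  141.6] -0.319
1.8 [573.5 140.6] -0.419
1.9 [580.8 139. ] -0.519
```

>>> arm_command:
  targets:
    - {"x":0,"y":0,"z":4,"roll":0}
    - {"x":0,"y":0,"z":6,"roll":0}
    - {"x":0,"y":0,"z":6,"roll":0}

```text
time: 5.78
tool_pos: [576.1, 134.7, 149.2]
tcp_rot: [3.136, -0.002, 1.381]
contact_force: [-0.0, 0.4, 0.3]
grip_width: 0.4
```

>>> arm_command:
  targets:
    - {"x":-8.2,"y":-11.6,"z":0,"roll":0.4}
    - {"x":-8.2,"y":-11.6,"z":0,"roll":0.4}
    - {"x":-8.2,"y":-11.6,"z":0,"roll":0.4}
    - {"x":-8.2,"y":-11.6,"z":0,"roll":0.4}
    - {"x":-8.2,"y":-11.6,"z":0,"roll":0.4}
    - {"x":-8.2,"y":-11.6,"z":0,"roll":0.4}

```text
time: 6.28
tool_pos: [491.4, 17.7, 144.8]
tcp_rot: [-3.14, -0.001, 1.778]
contact_force: [0.5, 1.0, 0.6]
grip_width: 0.2
```

>>> arm_command:
  targets:
    - {"x":0,"y":0,"z":-4,"roll":0}
    - {"x":0,"y":0,"z":-7,"roll":0}
    - {"x":0,"y":0,"z":-8.3,"roll":0}
    - {"x":0,"y":0,"z":-8.3,"roll":0}
    - {"x":0,"y":0,"z":-8.3,"roll":0}

```text
time: 6.7
tool_pos: [492.2, 19.1, 61.8]
tcp_rot: [-3.14, -0.001, 1.781]
contact_force: [-1.0, -0.3, 0.2]
grip_width: 0.6
```

```bash
python3 look.py 7
```

```text
{'time': np.float64(6.7), 'tool_pos': array([492.19,  19.11,  61.79]), 'contact_force': array([-0.98, -0.34,  0.24]), 'tcp_rot': array([-3.14, -0.  ,  1.78])}
scene fixed 0.56
scene [247.1 245.1] 29 [237.8 251.5] 27 dx,dy 19.47 0.51
```

View pics/scene7z.png

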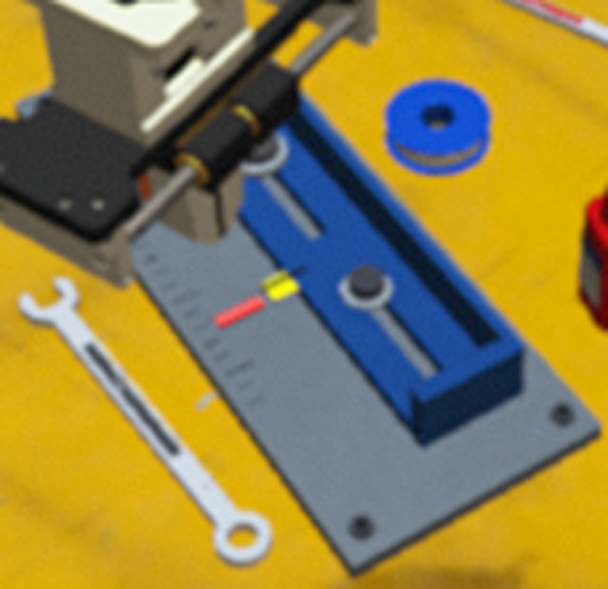

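>>> arm_command:
  targets:
    - {"x":0.1,"y":0.7,"z":0.5,"roll":0}
    - {"x":0.04,"y":1.47,"z":0.5,"roll":0}
    - {"x":-0.1,"y":1.8,"z":0.5,"roll":-0.05}
    - {"x":-0.25,"y":2.16,"z":0.5,"roll":-0.1}
    - {"x":-0.38,"y":2.52,"z":0.5,"roll":-0.15}
    - {"x":-0.48,"y":2.88,"z":0.5,"roll":-0.2}
    - {"x":-0.56,"y":3.25,"z":0.5,"roll":-0.25}
    - {"x":-0.63,"y":3.61,"z":0.5,"roll":-0.3}

```text
time: 7.47
tool_pos: [487.0, 54.9, 69.1]
tcp_rot: [3.138, 0.0, 1.479]
contact_force: [1.8, -2.6, 0.8]
grip_width: 0.7
```

```bash
cat > st.py <<'E'
from plant import bot
from lev import *
o=bot.get_obs(); y=o['tcp_rot'][2]; a=np.pi/2+yw-y; t=Rm.T@(o['tool_pos'][:2]-A); p=np.array([np.sin(a),np.cos(a)]);r=np.array([-np.cos(a),np.sin(a)])
f=Rm.T@o['contact_force'][:2]
print(round(o['time'],2),o['tool_pos'].round(1),"a_yaw",round(a,3),"rad",round(t@r,1),"off",round(t@p,1),"push force",round(-f@p,2),"radial",round(-f@r,2),"fz",round(o['contact_force'][2],2))
E
python3 st.py
```

```text
7.47 [487.   54.9  69.1] a_yaw -0.098 rad 72.1 off -18.3 push force 2.46 radial 2.0 fz 0.85
```

>>> arm_command:
  targets:
    - {"x":-0.05,"y":0.37,"z":-0.2,"roll":-0.05}
    - {"x":-0.08,"y":0.75,"z":-0.2,"roll":-0.1}
    - {"x":-0.1,"y":1.12,"z":-0.2,"roll":-0.15}
    - {"x":-0.09,"y":1.5,"z":-0.2,"roll":-0.2}
    - {"x":-0.07,"y":1.87,"z":-0.2,"roll":-0.25}
    - {"x":-0.02,"y":2.25,"z":-0.2,"roll":-0.3}

```text
time: 7.97
tool_pos: [486.3, 77.4, 66.8]
tcp_rot: [3.139, -0.001, 1.179]
contact_force: [1.3, -2.0, -1.1]
grip_width: 0.3
```

```bash
python3 st.py; python3 - <<'E'
from lev import *
for a0 in(.2,.5,.8,1.1,1.4):
    print(a0,[((tcp(a0+d,18.3,73)-tcp(a0,18.3,73))/10).round(2).tolist() for d in (.05,.1,.15,.2,.25,.3)])
E
```

```text
7.97 [486.3  77.4  66.8] a_yaw 0.202 rad 72.7 off -18.3 push force 1.31 radial 1.95 fz -1.07
0.2 [[0.06, 0.37], [0.15, 0.74], [0.25, 1.1], [0.36, 1.46], [0.5, 1.81], [0.65, 2.15]]
0.5 [[0.17, 0.34], [0.36, 0.66], [0.56, 0.98], [0.78, 1.29], [1.01, 1.58], [1.26, 1.86]]
0.8 [[0.26, 0.27], [0.54, 0.53], [0.82, 0.77], [1.12, 1.0], [1.43, 1.21], [1.75, 1.41]]
1.1 [[0.33, 0.18], [0.67, 0.34], [1.01, 0.49], [1.37, 0.62], [1.73, 0.73], [2.09, 0.83]]
1.4 [[0.37, 0.08], [0.74, 0.13], [1.11, 0.17], [1.49, 0.19], [1.87, 0.19], [2.24, 0.17]]
```

>>> arm_command:
  targets:
    - {"x":0.06,"y":0.37,"z":0,"roll":-0.05}
    - {"x":0.15,"y":0.74,"z":0,"roll":-0.1}
    - {"x":0.25,"y":1.1,"z":0,"roll":-0.15}
    - {"x":0.36,"y":1.46,"z":0,"roll":-0.2}
    - {"x":0.5,"y":1.81,"z":0,"roll":-0.25}
    - {"x":0.65,"y":2.15,"z":0,"roll":-0.3}

```text
time: 8.47
tool_pos: [492.3, 97.9, 66.9]
tcp_rot: [3.14, 0.001, 0.879]
contact_force: [-2.0, -9.1, 3.0]
grip_width: 0.1
```

```bash
python3 st.py
```

```text
8.47 [492.3  97.9  66.9] a_yaw 0.502 rad 72.6 off -19.3 push force 8.29 radial 4.31 fz 3.03
```

```bash
python3 look.py 8; python3 st.py
```

```text
{'time': np.float64(8.47), 'tool_pos': array([492.28,  97.94,  66.86]), 'contact_force': array([-1.97, -9.13,  3.03]), 'tcp_rot': array([3.14, 0.  , 0.88])}
scene fixed 0.56
scene [247.1 245.1] 29 [237.7 251.6] 29 dx,dy 19.74 0.42
top fixed -0.02
top [269.5 237.4] 31 [267.8 247.3] 24 dx,dy 21.29 -0.23
8.57 [492.5  98.3  66.9] a_yaw 0.501 rad 72.7 off -18.8 push force 4.08 radial 2.11 fz 0.23
```

>>> arm_command:
  targets:
    - {"x":0,"y":0,"z":0,"roll":0}
    - {"x":0,"y":0,"z":0,"roll":0}

```text
time: 8.73
tool_pos: [492.4, 98.4, 66.7]
tcp_rot: [3.14, -0.0, 0.881]
contact_force: [-1.0, -3.0, 1.6]
grip_width: 0.6
```

```bash
python3 st.py
```

```text
8.73 [492.4  98.4  66.7] a_yaw 0.5 rad 72.9 off -18.7 push force 2.96 radial 1.18 fz 1.59
```

>>> arm_command:
  targets:
    - {"x":0.08,"y":0.17,"z":0,"roll":-0.025}
    - {"x":0.17,"y":0.34,"z":0,"roll":-0.05}
    - {"x":0.26,"y":0.5,"z":0,"roll":-0.075}
    - {"x":0.36,"y":0.66,"z":0,"roll":-0.1}

```text
time: 9.07
tool_pos: [495.0, 104.1, 66.5]
tcp_rot: [3.141, 0.002, 0.78]
contact_force: [-5.3, -9.4, 6.4]
grip_width: 0.3
```

```bash
python3 st.py
```

```text
9.07 [495.  104.1  66.5] a_yaw 0.601 rad 72.8 off -20.2 push force 10.41 radial 3.0 fz 6.37
```

>>> arm_command:
  targets:
    - {"x":0.05,"y":0.07,"z":0,"roll":-0.0125}
    - {"x":0.1,"y":0.15,"z":0,"roll":-0.025}
    - {"x":0.15,"y":0.22,"z":0,"roll":-0.0375}
    - {"x":0.2,"y":0.31,"z":0,"roll":-0.05}

```text
time: 9.4
tool_pos: [496.6, 106.9, 66.4]
tcp_rot: [3.141, 0.003, 0.731]
contact_force: [-6.0, -11.4, 7.1]
grip_width: 0.7
```

```bash
python3 st.py
```

```text
9.4 [496.6 106.9  66.4] a_yaw 0.65 rad 72.7 off -20.6 push force 12.09 radial 4.47 fz 7.14
```

>>> arm_command:
  targets:
    - {"x":0.05,"y":0.07,"z":0,"roll":-0.0125}
    - {"x":0.1,"y":0.15,"z":0,"roll":-0.025}
    - {"x":0.15,"y":0.22,"z":0,"roll":-0.0375}
    - {"x":0.2,"y":0.29,"z":0,"roll":-0.05}

```text
time: 9.73
tool_pos: [498.2, 109.6, 66.4]
tcp_rot: [3.141, 0.004, 0.681]
contact_force: [-6.3, -11.0, 7.4]
grip_width: 0.6
```

```bash
python3 st.py; python3 look.py 9; python3 st.py
```

```text
9.73 [498.2 109.6  66.4] a_yaw 0.7 rad 72.7 off -21.2 push force 11.76 radial 4.57 fz 7.44
{'time': np.float64(9.73), 'tool_pos': array([498.25, 109.64,  66.38]), 'contact_force': array([ -6.26, -10.95,   7.44]), 'tcp_rot': array([3.14, 0.  , 0.68])}
scene fixed 0.56
scene [247.1 245.1] 29 [237.7 251.6] 27 dx,dy 19.7 0.66
top fixed -0.02
9.83 [498.3 109.8  66.4] a_yaw 0.7 rad 72.8 off -21.1 push force 11.3 radial 4.16 fz 6.97
```

>>> arm_command:
  targets:
    - {"x":0.06,"y":0.07,"z":0,"roll":-0.0125}
    - {"x":0.12,"y":0.14,"z":0,"roll":-0.025}
    - {"x":0.18,"y":0.2,"z":0,"roll":-0.0375}
    - {"x":0.23,"y":0.28,"z":0,"roll":-0.05}

```text
time: 10.17
tool_pos: [500.1, 112.3, 66.3]
tcp_rot: [-3.141, 0.005, 0.631]
contact_force: [-8.4, -11.8, 7.8]
grip_width: 0.8
```

```bash
python3 st.py
```

```text
10.17 [500.1 112.3  66.3] a_yaw 0.75 rad 72.7 off -21.8 push force 13.77 radial 4.52 fz 7.83
```

>>> arm_command:
  targets:
    - {"x":0.06,"y":0.06,"z":0,"roll":-0.0125}
    - {"x":0.12,"y":0.12,"z":0,"roll":-0.025}

```text
time: 10.33
tool_pos: [501.0, 113.6, 66.3]
tcp_rot: [-3.141, 0.005, 0.606]
contact_force: [-9.7, -12.0, 9.5]
grip_width: 0.4
```

```bash
python3 st.py
```

```text
10.33 [501.  113.6  66.3] a_yaw 0.775 rad 72.6 off -22.1 push force 14.82 radial 4.34 fz 9.47
```

>>> arm_command:
  targets:
    - {"x":-0.2,"y":-0.14,"z":0,"roll":0}
    - {"x":-0.5,"y":-0.35,"z":0,"roll":0}
    - {"x":-1.2,"y":-0.85,"z":0,"roll":0}
    - {"x":-2.5,"y":-1.7,"z":0,"roll":0}
    - {"x":-3,"y":-2.1,"z":3,"roll":0}
    - {"x":-3,"y":-2.1,"z":7,"roll":0}
    - {"x":-3,"y":-2.1,"z":10,"roll":0}
    - {"x":-3,"y":-2.1,"z":10,"roll":0}

```text
time: 11.0
tool_pos: [476.3, 94.3, 171.7]
tcp_rot: [3.136, -0.01, 0.606]
contact_force: [1.0, -0.4, 0.7]
grip_width: 0.6
```

>>> arm_command:
  targets:
    - {"x":-2,"y":-6,"z":4,"roll":0}
    - {"x":-2,"y":-10,"z":4,"roll":0}
    - {"x":-2,"y":-14,"z":4,"roll":0}
    - {"x":-2,"y":-18,"z":4,"roll":0}
    - {"x":-2,"y":-22,"z":4,"roll":0}
    - {"x":-2,"y":-22,"z":4,"roll":0}
    - {"x":-2,"y":-22,"z":4,"roll":0}

```text
time: 11.58
tool_pos: [453.2, -129.9, 205.5]
tcp_rot: [3.14, -0.0, 0.601]
contact_force: [0.7, -1.1, -0.0]
grip_width: 0.5
```

```bash
python3 look.py 10
```

```text
{'time': np.float64(11.58), 'tool_pos': array([ 453.17, -129.95,  205.55]), 'contact_force': array([ 0.68, -1.08, -0.05]), 'tcp_rot': array([ 3.14, -0.  ,  0.6 ])}
scene fixed 0.56
scene [247.1 245.1] 29 [237.7 251.6] 29 dx,dy 19.71 0.63
top fixed -0.02
top [269.5 237.4] 31 [267.9 247.3] 29 dx,dy 21.2 0.08
```

View pics/scene10z.png

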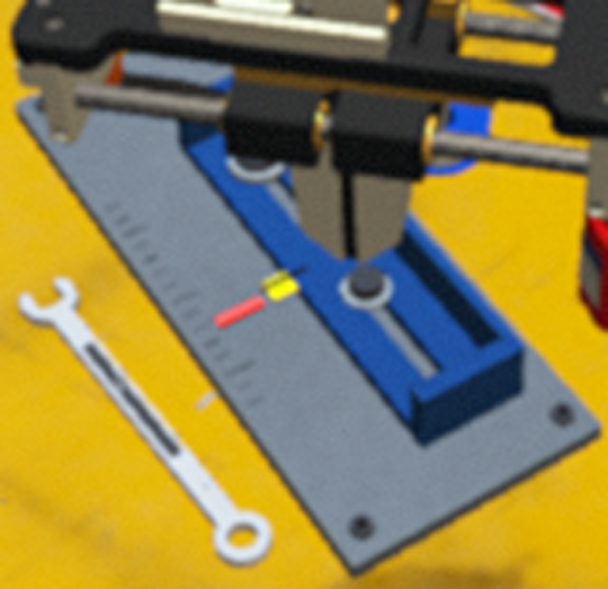

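View pics/top10z.png

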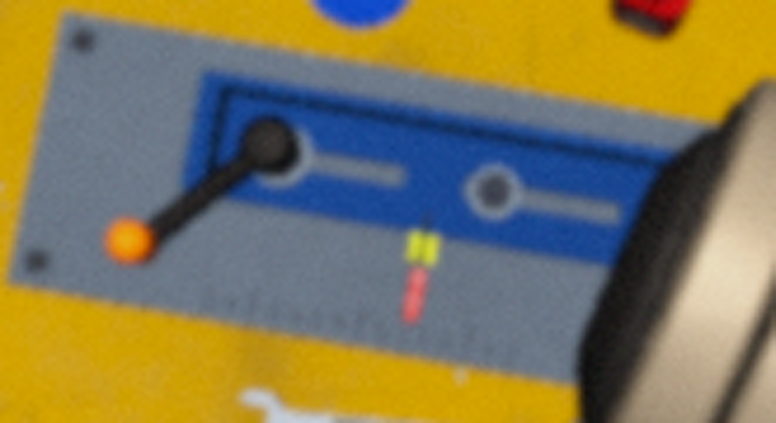

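The pictures show the pointer in line with the red tag, the lever swung well over towards +y at about (207,236) in the full top image, the gripper clear of everything, and the bystanders where they were.

>>> arm_command:
  targets:
    - {"x":0,"y":0,"z":0,"roll":0}
    - {"x":0,"y":0,"z":0,"roll":0}

```text
time: 11.85
tool_pos: [453.1, -124.8, 205.6]
tcp_rot: [-3.141, -0.0, 0.607]
contact_force: [-1.0, -0.3, 0.2]
grip_width: 0.1
```

```bash
python3 -c "
from plant import bot
print(bot.close_job())"
```

```text
the job is handed in; nothing more can be done
None
```

The stop is on the red mark and clamped, and I handed the job in at about 12 s of the 51 s allowed; no verdict was reported.

- **Stop:** I pushed it about 31.5 mm along its slots with the closed fingers on its +y end plate. The last pictures put the pointer 0.0 mm (top camera) and 0.6 mm (scene camera) from the mark. The two views differ by 0.6 mm, both within the 3 mm limit. The pointer did not shift while I clamped.
- **Clamp:** I pushed the lever clockwise from about -0.4 rad. The pad seems to have met the stop at about 0.3 rad. I stopped when the tool was at 0.775 rad with about 14.8 N at the grip. One reading on the way, 11.8 N at 0.70 rad, was lower than the 12.1 N just before it, so I take the force as good to about 1 N. I could not measure the pad force itself.
- **Surroundings:** The spanner, the tape and the bottle looked unmoved in the last pictures, though each was only partly in view. The gripper ended clear of everything at about 205 mm, with no contact force beyond the sensor's noise.

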